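# Lock the hold-down bar of the board rework fixture with its pin

## Robot

A 7-joint arm with a two-finger parallel gripper is mounted at the origin on the work surface. World frame = base frame: x ahead of the robot, y to its left, z up, the work surface at z = 0. Lengths are in m, angles in rad, forces in N, time in s.
With the tool pointing down it reaches from about 0.425 to 0.875 m from the base axis. Payload 4.7 kg.
Tool frame: the origin (TCP) lies between the finger pads; the fingertips stand 14 mm ahead of it and the grasp point (between the pads) lies 5 mm behind it; z points along the fingers, y is the line along which they close (so a half turn about z gives the same grasp; the last joint's range is limited). The gripper opens to 87 mm and grips with 3 to 60 N. Pads are 19 mm wide; open, the fingers measure 117 mm over their backs; the gripper's body (75 mm by 190 mm) begins 51 mm behind the grasp point.
Start: joints at [-1.18, 0.321, -0.07, 1.45, 0.023, 1.371, -0.057], TCP at [0.239, 0.604, 0.208] pointing down, gripper open.
Joint ranges: [-2.86, 2.86], [-0.3, 2.09], [-1.38, 1.24], [0.06, 2.45], [-1.56, 4.7], [0.09, 2.05], [-2.69, 2.69]. Speed limits (rad/s): [2.57, 2.57, 3.14, 3.14, 3.14, 3.14, 3.14].

## Interface

Orientations are given as a rotation vector (axis times angle).
In Python, from bench import ctrl gives the robot as it stands.
- The arm moves only by the tool step_arm, never from a script. Its argument "commands" is a list of rows, each an object with "travel": the shift along the tool's x, y, z in m, a list of three; "turn": the turn, a rotation vector about the tool's x, y, z in degrees, a list of three. A call has 1 to 5 rows; each row is the pose to reach, as a shift and turn from the pose commanded when the call began, along the tool's axes at that moment; what a row does not reach only later rows make up. A row lasts 1/10 s, in which the tool goes at most 50 mm and 8.59 degrees, less where a joint would pass 70% of its speed; a pose out of reach is approached as far as the arm can. A call with a gripper value outside its range is refused whole. "gripper" is the opening, from 0 (shut) to 1 (fully open), set as the call begins (left out, the last holds). The fingers move at their own pace and stop on an object; "force" is the grip in N (left out, the last holds). Time passes only in rows, so rows that repeat a pose let the fingers close. It gives the time, the measured TCP pose, the force, the opening and the grip force at its end, in the units of the state.
- ctrl.get_state(): the state, without advancing time (a new reading comes with each control period).
- ctrl.get_image(name): name is "side" or "top" or "wrist"; returns the picture (420x560x3 uint8, red, green, blue); there is no depth.
- ctrl.camera_model(name): a dict with "fx", "fy", "cx", "cy" (pixels), "R" (3x3) and "t" (3): a world point X has camera coordinates R X + t; the wrist camera has in their place "T_tool_cam" (4x4, takes a point from camera to tool coordinates, whose origin is the TCP and whose axes are the flange's). Camera axes: x right, y down, z forward; pixel columns grow to the right and rows downward; lengths in m; the calibration is good to about 2 mm. The wrist camera is an equidistant fisheye: a pixel r from the principal point sees the ray r / f radians off the axis. A picture is of the moment at which its call begins: read the wrist's pose just before it. camera_model takes no time and is no camera call.
- ctrl.close_job(): hands the job in; it is judged then, once.
The state is a dict: "time": time; "joint_positions": joint angles; "qd": joint speeds; "joint_torque": joint torques, N m; "position": TCP position; "tool_rot": TCP orientation; "ft_force": force on the tool from outside, world axes, zero at the start; "torque": the same for the moment, N m; "grip_width": opening from 0.0 (shut) to 1.0 (fully open); "grip_force": force on a finger pad.
Only numpy, scipy, OpenCV 4.12 (cv2) and the standard library are available. Lean on these libraries where they do the work, as an engineer would, in place of code of your own. Each camera call takes 0.05 s, during which the arm holds its last target. There are 200 camera calls.

## Task

Push the fixture's raised hold-down bar right down so that its lug stands in the fork, then bring the loose pin from the deck into the V track and push it along through fork and lug until its head is fully home against the fork. Leave the loose steel ring and the brass post on the fixture where they are.

Things in the scene. Friction and masses are not known exactly. Their poses are not given: they have to be found in the camera images.
- fork_mouth (a point): Centre of the hole's mouth in the fork's first cheek (its face towards the pin), 50 mm above the table, on the fixture. x axis: the hole axis, level, the way the pin goes in; z up; y level, towards the side of the bar's hinge. 'Fork x, y, z' below are mm from here. Fork: two upright steel cheeks 8 thick, 46 wide in y, tops at z = 18, 16 gap between (x 8 to 24), both holes 14.5 in diameter.
- track_mid (a point): Middle of the V track, at fork x = -67, y = 0, on the level of the decks' tops (fork z = -4, 46 above the table); same axes. The 90 degree V is 26 wide, 13 deep and runs straight from fork x = -135 to the first cheek (x = 0). A flat level deck lies on either side, y from 13 to 85 on both, no rim. The pin's drum head lying in the V is coaxial with the holes (y = 0, z = 0).
- jig: The rework fixture, fixed: aluminium base plate 220 x 285 x 12 high with V track, decks, fork, hold-down bar and a circuit board under the bar. Origin on the table under the track's line, fork_mouth is at x = 30, y = 0, z = 50 from it; same axes. Plate from x -105 to 115, y -100 to 185. Nothing stands on the table within 60 mm behind the track (x below -105).
- pin_head (a point): Loose steel pin: drum head 24 diameter, 40 long; coaxial shank 12 diameter, 46 long, its last 8 tapering to 7. 0.13 to 0.25 kg. Point: centre of the head; x axis along the pin to its nose: head's flat rear at -20, shoulder +20, nose +66. It starts on its head on one of the decks, 35 to 64 beside the track's middle, about parallel, nose to the fork.
- pin_shoulder (a point): The pin's shoulder: centre of the head's front face where the shank begins, on the pin axis; x axis as for pin_head. Fully home it lies at fork_mouth, shoulder flat on the cheek. On the smooth oiled deck it rolls or slides easily when pushed sideways (axis 12 above the deck), drops 8 into the V when it comes over it, and can roll off the outer edge.
- bar (a joint): Angle (rad) of the hold-down bar about its level hinge (parallel to fork x, at fork y = 155, z = 0). 0 = fully down on its stop: the lug at its end (14 thick, hole 14.5) is in the fork's gap, holes in line. Grows as it is raised, to 1.1; starts 0.3 to 0.8. Stiff: it stays where it is left; about 2 to 8 N at the pad pushes it down.
- bar_pad (a point): Centre of the top face of the black press pad on the hold-down bar (pad 28 along fork x, 34 along the bar), 85 from the hinge axis towards the lug, 16 above the bar's axis. With the bar down: fork x = 16, y = 70, z = 16. The bar is steel, 14 wide in x, 20 high.
- lug_hole (a point): Centre of the lug's hole at its face towards the pin, 155 from the hinge axis; at fork x = 9, y = 0, z = 0 when the bar is down.
- bush: Bystander: plain steel ring, outer diameter 26, bore 14, 12 high, lying flat on the deck on the other side of the track from the pin. Origin at the centre of its underside.
- standoff: Bystander: brass post, 18 across, 30 high, standing on the fixture's base plate in front of (beyond) the deck, on the side of the track away from the bar's hinge. Origin at the centre of its underside.
Not all that is in view belongs to the job. Of the things like the part that bears pin_head, leave any that is orange or turquoise; of the rest the larger one is meant.

How it is judged:
On the way, in this order (a step that is already met when the one before it is completed fails the run):
1. the bar is fully down, its lug in the fork (value of joint bar below 0.02 rad), for 0.2 s.
2. the pin is through fork and lug, its head home (x of pin_shoulder in the frame of fork_mouth between -0.003 and 0.003 m and y of pin_shoulder in the frame of fork_mouth between -0.004 and 0.004 m and z of pin_shoulder in the frame of fork_mouth between -0.004 and 0.004 m and angle between the x axis of pin_shoulder and the x axis of fork_mouth, either way round below 0.07 rad and value of joint bar below 0.02 rad), for 0.2 s.
At the end, for the whole second after the job is handed in: The bar is down (within 0.02 rad of its stop) and the pin lies through fork and lug, its shoulder within 3 mm of the fork's face along the hole axis and 4 mm across it, its axis within 0.07 rad of the hole axis (all of step 2); the robot touches nothing.
It fails at once if the steel ring or the brass post is moved by more than 30 mm (distance of any of bush, standoff from where it was at the start of the episode above 0.03 m).
It also fails if it takes over 51 s, if anything falls off the work surface, if the arm or the gripper's body presses on something with over 40 N, if the wrist force passes 120 N, or if a joint passes its speed limit or range.

## Working session

There is one attempt and no reset: what is moved stays moved. The work goes in short steps, Python scripts to look and compute and a tool call to move; the robot and the scene stay as the last step left them, time stands still between calls to the robot, and variables do not carry over. Pictures are saved under pics/ and viewed, at most 10 in all, crops included, and the job is handed in when it is done.

Besides the shell and the picture viewer there is one more tool, called after "Emit:" by a JSON object that holds its "name" and its "arguments", one argument or row to a line. step_arm: Moves the arm, as the interface text tells. Its arguments: {"type":"object","properties":{"commands":{"type":"array"},"gripper":{"type":"number"},"force":{"type":"number"}},"required":["commands"]}

```bash
mkdir -p pics
python3 - <<'E'
from bench import ctrl
import cv2,numpy as np
for n in("top","side"):
    m=ctrl.camera_model(n);print(n,{k:np.round(v,4).tolist() for k,v in m.items()})
    cv2.imwrite(f"pics/{n}0.png",cv2.cvtColor(ctrl.get_image(n),cv2.COLOR_RGB2BGR))
print({k:np.round(v,4).tolist() for k,v in ctrl.camera_model("wrist").items()})
print(ctrl.get_state())
E
```

```text
top {'fx': 517.6723, 'fy': 517.6723, 'cx': 274.5347, 'cy': 218.3975, 'R': [[-0.0051, -0.9996, -0.0287], [-0.9941, 0.0082, -0.1078], [0.1079, 0.028, -0.9938]], 't': [0.0786, 0.5493, 0.8281]}
side {'fx': 515.9298, 'fy': 515.9298, 'cx': 283.4399, 'cy': 213.5044, 'R': [[-0.93, -0.3669, 0.0226], [-0.201, 0.4562, -0.8669], [0.3078, -0.8107, -0.498]], 't': [0.5347, 0.1572, 0.7379]}
{'fx': 325.1923, 'fy': 325.1923, 'cx': 275.897, 'cy': 204.594, 'T_tool_cam': [[0.0009, -0.9635, -0.2676, 0.0732], [1.0, 0.0011, -0.0006, -0.0001], [0.0009, -0.2676, 0.9635, -0.1776], [0.0, 0.0, 0.0, 1.0]]}
{'time': 0.1, 'joint_positions': array([-1.17988871,  0.32175389, -0.07008229,  1.45157329,  0.02259703,
        1.37081556, -0.0569186 ]), 'qd': array([ 0.00078047, -0.00135839,  0.00043439, -0.00180399,  0.00197741,
       -0.00104519,  0.00041328]), 'joint_torque': array([-7.23980884e-04, -4.92574024e+01, -4.06037411e-01, -3.13395417e+01,
       -6.42380328e-02,  3.95732210e-02,  7.86288683e-05]), 'position': array([0.23901951, 0.60387951, 0.20665746]), 'tool_rot': array([-5.88337262e-01, -3.08576713e+00,  2.74420531e-03]), 'ft_force': array([ 1.14107724,  0.0304664 , -0.69314527]), 'torque': array([-0.01238952,  0.01093644, -0.00472038]), 'grip_force': 0.0, 'grip_width': 0.9975145577802443}
```

View pics/top0.png

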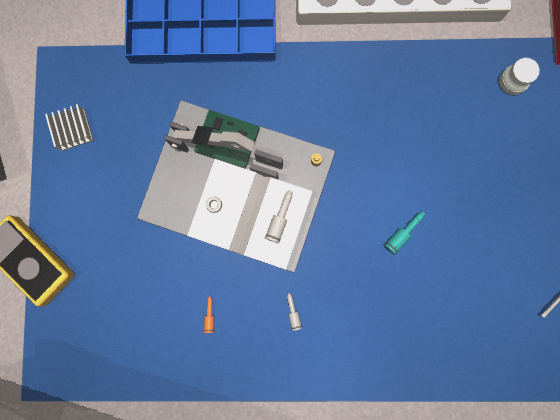

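View pics/side0.png

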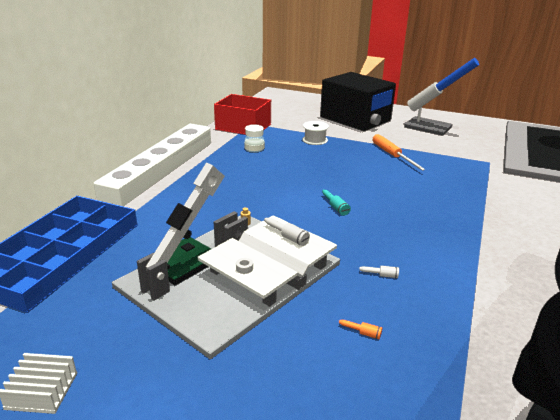

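Pin-like things in the top view are orange (209,314), small grey (294,311), turquoise (405,232) and large grey on the right deck (280,217). The large grey one is meant: it is neither orange nor turquoise, it is larger than the other grey one, and it lies on the deck. I'll confirm it in an enlarged crop.

Run:
```python
import cv2
a=cv2.imread("pics/top0.png")[92:282,130:340]
cv2.imwrite("pics/c1.png",cv2.resize(a,None,fx=3,fy=3,interpolation=cv2.INTER_CUBIC))
```

```text
(no output)
```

View pics/c1.png

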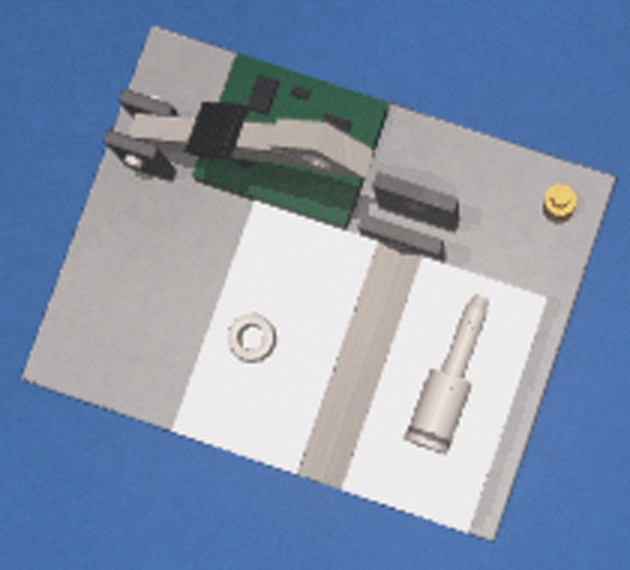

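The crop shows the large grey pin on the right-hand deck (y<0): head rear at crop (426,445), nose at (481,297). The raised bar's black pad is at (217,128), the ring at (252,338) and the brass post at (560,200).

```bash
cat > h.py <<'E'
from bench import ctrl
import cv2,numpy as np
from scipy.optimize import least_squares
from scipy.spatial.transform import Rotation as Ro
def ray(n,uv):
    m=ctrl.camera_model(n);R=np.array(m["R"]);t=np.array(m["t"])
    d=R.T@np.array([(uv[0]-m["cx"])/m["fx"],(uv[1]-m["cy"])/m["fy"],1]);return -R.T@t,d
def onz(n,uv,z):
    o,d=ray(n,uv);return o+d*(z-o[2])/d[2]
def wray(uv,st):
    m=ctrl.camera_model("wrist");T=np.array(m["T_tool_cam"]);q=np.array([uv[0]-m["cx"],uv[1]-m["cy"]])
    r=np.hypot(*q);th=r/m["fx"];d=np.r_[q/max(r,1e-9)*np.sin(th),np.cos(th)]
    R=Ro.from_rotvec(st["tool_rot"]).as_matrix()
    return R@T[:3,3]+st["position"],R@T[:3,:3]@d
def wproj(P,st):
    m=ctrl.camera_model("wrist");T=np.array(m["T_tool_cam"]);R=Ro.from_rotvec(st["tool_rot"]).as_matrix()
    c=T[:3,:3].T@(R.T@(np.array(P)-st["position"])-T[:3,3]);r=np.hypot(c[0],c[1]);th=np.arctan2(r,c[2])
    return np.array([m["cx"],m["cy"]])+c[:2]/r*th*m["fx"]
def proj(n,P):
    m=ctrl.camera_model(n);c=np.array(m["R"])@P+np.array(m["t"]);return np.array([m["cx"]+m["fx"]*c[0]/c[2],m["cy"]+m["fy"]*c[1]/c[2]])
E
python3 - <<'E'
from h import *
c=lambda u,v:(u/3+130-.33,v/3+92-.33)
pts=[((152,27),(115,185),12),((617,178),(115,-100),12),((22,380),(-105,185),12),((495,541),(-105,-100),12),
((474,530),(-105,-85),46),((173,430),(-105,85),46),((300,472),(-105,13),46),((343,487),(-105,-13),46)]
W=np.array([onz("top",c(*p),z/1e3)[:2] for p,_,z in pts]);J=np.array([j for _,j,_ in pts])/1e3
def f(p):
    a=p[2];R=np.array([[np.cos(a),-np.sin(a)],[np.sin(a),np.cos(a)]]);return (J@R.T+p[:2]-W).ravel()
s=least_squares(f,[.6,.1,0]);a=s.x[2];print("jig",s.x,np.round(s.fun.reshape(-1,2)*1e3,1).tolist())
R=np.array([[np.cos(a),-np.sin(a)],[np.sin(a),np.cos(a)]])
tof=lambda P:(R.T@(P[:2]-s.x[:2])-[.03,0])*1e3
for k,p,z in [("shoulder",(449,375),58),("rear",(426,445),58),("nose",(481,297),58),("ring",(252,338),58),("post",(560,200),42)]:
    P=onz("top",c(*p),z/1e3);print(k,P.round(4),"fork",tof(P).round(1))
# pad: intersect rays with fork x=16
def onx(n,uv,x):
    o,d=ray(n,uv);n3=np.r_[R[:,0],0];q=n3@(np.r_[s.x[:2],0])+.03+x/1e3
    P=o+d*(q-n3@o)/(n3@d);return np.r_[tof(P),P[2]*1e3-50]
print("pad top",onx("top",c(217,126),16),"pad side",onx("side",(180,213),16))
print("lugend side",onx("side",(209,172),16), "top", onx("top",c(345,148),16))
np.save("jig.npy",s.x)
E
```

```text
jig [ 0.5929621   0.10180199 -0.33144564] [[1.7, 0.2], [2.0, -0.8], [0.0, 0.3], [-0.1, -0.8], [-1.0, 1.8], [-0.7, -0.7], [-0.9, 0.6], [-1.1, -0.6]]
shoulder [0.5496 0.0665 0.058 ] fork [-59.5 -47.5]
rear [0.5121 0.0789 0.058 ] fork [-99.  -47.9]
nose [0.5917 0.049  0.058 ] fork [-14.1 -50.4]
ring [0.5705 0.1725 0.058 ] fork [-74.2  59.5]
post [0.6479 0.0049 0.042 ] fork [ 53.5 -73.7]
pad top [16.         99.60738013 75.6754335 ] pad side [16.         95.44941255 70.53576858]
lugend side [ 16.          36.74504798 115.13656823] top [ 16.          27.47805501 118.80529692]
```

Jig pose is consistent: residuals are within 2 mm, ring and post are where the description puts them, and the bar is at about 0.74 rad. Next I'll go above the pad.

```bash
cat >> h.py <<'E'
J=np.load("jig.npy");a=J[2]
F=np.array([[np.cos(a),-np.sin(a),0],[np.sin(a),np.cos(a),0],[0,0,1]])
O=np.r_[J[:2],.05]+F@[.03,0,0]
fork=lambda P:F.T@(np.array(P)-O)*1e3
world=lambda f:O+F@(np.array(f)/1e3)
def go(f,yaw=0):
    "tool travel (mm) and turn (deg) to bring TCP to fork point f, tool x=-fork x turned by yaw deg"
    st=ctrl.get_state();R=Ro.from_rotvec(st["tool_rot"])
    Rt=Ro.from_euler("z",np.degrees(a)+yaw,degrees=True)*Ro.from_matrix(np.array([[-1,0,0],[0,1,0],[0,0,-1.]]))
    print("now",fork(st["position"]).round(1),"force",np.round(F.T@st["ft_force"],1),"t",st["time"],"grip",round(st["grip_width"],3))
    print("travel mm",(R.inv().apply(world(f)-st["position"])*1e3).round(1),"turn",np.degrees((R.inv()*Rt).as_rotvec()).round(2))
E
python3 -c "
from h import *
go([16,118,170])"
```

```text
now [-528.1  359.6  156.7] force [ 1.1  0.4 -0.7] t 0.1 grip 0.998
travel mm [-554.5 -216.7  -12.9] turn [-0.1  0.  -2.6]
```

Emit:
{"name": "step_arm", "arguments": {
  "commands": [
    {"travel": [-0.554,-0.217,-0.013],"turn": [0,0,-2.6]},
    {"travel": [-0.554,-0.217,-0.013],"turn": [0,0,-2.6]},
    {"travel": [-0.554,-0.217,-0.013],"turn": [0,0,-2.6]},
    {"travel": [-0.554,-0.217,-0.013],"turn": [0,0,-2.6]},
    {"travel": [-0.554,-0.217,-0.013],"turn": [0,0,-2.6]}
  ],
  "gripper": 0
}}

```text
time: 0.6
position: [0.4231, 0.4322, 0.2128]
tool_rot: [-0.518, -3.098, 0.001]
ft_force: [0.9, 0.6, 0.0]
grip_width: 0.63
grip_force: 0.0
```

```bash
python3 -c "
from h import *
go([16,118,170])"
```

```text
now [-298.2  257.2  162.8] force [0.6 0.9 0. ] t 0.6 grip 0.63
travel mm [-314.1 -139.2   -7.2] turn [-0.02 -0.01  0.01]
```

Emit:
{"name": "step_arm", "arguments": {
  "commands": [
    {"travel": [-0.314,-0.139,-0.007]},
    {"travel": [-0.314,-0.139,-0.007]},
    {"travel": [-0.314,-0.139,-0.007]},
    {"travel": [-0.314,-0.139,-0.007]},
    {"travel": [-0.314,-0.139,-0.007]}
  ]
}}

```text
$.commands[0]: bad value
```

```bash
python3 -c "
from h import *
go([16,118,170])"
```

```text
now [-298.2  257.2  162.8] force [0.6 0.9 0. ] t 0.6 grip 0.63
travel mm [-314.1 -139.2   -7.2] turn [-0.02 -0.01  0.01]
```

Turn is required in every row.

Emit:
{"name": "step_arm", "arguments": {
  "commands": [
    {"travel": [-0.314,-0.139,-0.007],"turn": [0,0,0]},
    {"travel": [-0.314,-0.139,-0.007],"turn": [0,0,0]},
    {"travel": [-0.314,-0.139,-0.007],"turn": [0,0,0]},
    {"travel": [-0.314,-0.139,-0.007],"turn": [0,0,0]},
    {"travel": [-0.314,-0.139,-0.007],"turn": [0,0,0]}
  ]
}}

```text
time: 1.1
position: [0.6062, 0.2624, 0.2179]
tool_rot: [-0.518, -3.098, 0.0]
ft_force: [1.2, 0.2, 0.4]
grip_width: 0.175
grip_force: 0.0
```

Run:
```python
from h import *
go([16,118,170])
st=ctrl.get_state();im=ctrl.get_image("wrist");cv2.imwrite("pics/w1.png",cv2.cvtColor(im,cv2.COLOR_RGB2BGR))
for f in([0,23,18],[0,-23,18],[-135,13,-4],[-135,-85,-4],[-135,85,-4],[-99,-47.9,8],[-14,-50,8]):print(f,wproj(world(f),st).round(0))
```

```text
now [-69.7 156.2 167.9] force [1.  0.6 0.4] t 1.1 grip 0.175
travel mm [-85.7 -38.2  -2.1] turn [-0.01 -0.03  0.01]
[0, 23, 18] [160. 248.]
[0, -23, 18] [125. 247.]
[-135, 13, -4] [149. 128.]
[-135, -85, -4] [ 78. 134.]
[-135, 85, -4] [210. 125.]
[-99, -47.9, 8] [100. 163.]
[-14, -50, 8] [107. 232.]
```

View pics/w1.png

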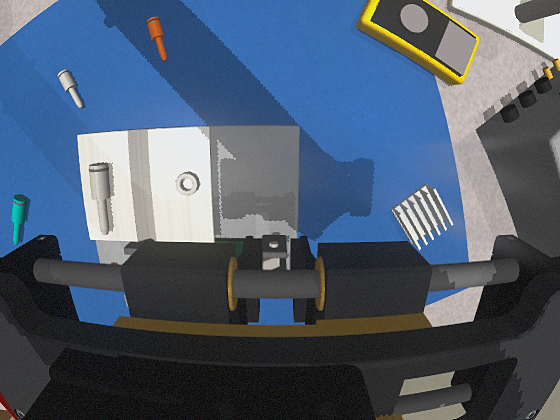

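Emit:
{"name": "step_arm", "arguments": {
  "commands": [
    {"travel": [-0.0857,-0.0422,-0.002],"turn": [0,0,0]},
    {"travel": [-0.0857,-0.0422,-0.002],"turn": [0,0,0]},
    {"travel": [-0.0857,-0.0422,0.045],"turn": [0,0,0]},
    {"travel": [-0.0857,-0.0422,0.063],"turn": [0,0,0]},
    {"travel": [-0.0857,-0.0422,0.063],"turn": [0,0,0]}
  ]
}}

```text
time: 1.65
position: [0.6698, 0.1954, 0.1503]
tool_rot: [-0.518, -3.091, 0.006]
ft_force: [0.2, 1.5, -0.6]
grip_width: 0.009
grip_force: 0.0
```

```bash
python3 -c "
from h import *
go([16,114,86])"
```

```text
now [ 12.2 113.5 100.3] force [-0.3  1.5 -0.6] t 1.65 grip 0.009
travel mm [-3.9  0.6 14.3] turn [-0.29 -0.39 -0.03]
```

Emit:
{"name": "step_arm", "arguments": {
  "commands": [
    {"travel": [0,0,0.012],"turn": [0,0,0]},
    {"travel": [0,-0.004,0.021],"turn": [0,0,0]},
    {"travel": [0,-0.012,0.028],"turn": [0,0,0]},
    {"travel": [0,-0.018,0.034],"turn": [0,0,0]},
    {"travel": [0,-0.024,0.042],"turn": [0,0,0]}
  ]
}}

```text
time: 2.15
position: [0.6651, 0.1726, 0.1139]
tool_rot: [0.519, 3.097, 0.001]
ft_force: [-2.3, -1.8, 8.5]
grip_width: 0.01
grip_force: 4.5
```

```bash
python3 -c "
from h import *
go([16,82,53])"
```

```text
now [15.2 90.4 63.9] force [-1.6 -2.5  8.5] t 2.15 grip 0.01
travel mm [-0.8 -8.5 10.9] turn [ 0.05  0.08 -0.03]
```

Emit:
{"name": "step_arm", "arguments": {
  "commands": [
    {"travel": [0,-0.006,0.008],"turn": [0,0,0]},
    {"travel": [0,-0.01,0.016],"turn": [0,0,0]},
    {"travel": [0,-0.014,0.023],"turn": [0,0,0]},
    {"travel": [0,-0.017,0.029],"turn": [0,0,0]},
    {"travel": [0,-0.018,0.033],"turn": [0,0,0]}
  ]
}}

```text
time: 2.65
position: [0.6582, 0.1506, 0.0807]
tool_rot: [-0.523, -3.097, 0.009]
ft_force: [-5.9, -7.9, 6.7]
grip_width: 0.007
grip_force: 4.7
```

```bash
python3 -c "
from h import *
go([16,72,28])"
```

```text
now [15.8 67.4 30.7] force [-3.  -9.4  6.7] t 2.65 grip 0.007
travel mm [-0.1  4.6  2.7] turn [-0.35  0.01 -0.2 ]
```

Emit:
{"name": "step_arm", "arguments": {
  "commands": [
    {"travel": [0,0.003,0.0015],"turn": [0,0,0]},
    {"travel": [0,0.003,0.003],"turn": [0,0,0]},
    {"travel": [0,0.003,0.003],"turn": [0,0,0]}
  ]
}}

```text
time: 2.95
position: [0.6598, 0.1597, 0.0771]
tool_rot: [0.518, 3.099, 0.001]
ft_force: [0.1, 0.1, -0.3]
grip_width: 0.004
grip_force: 0.0
```

```bash
python3 -c "
from h import *
go([16,72,28])"
```

```text
now [14.4 76.5 27.1] force [ 0.   0.1 -0.3] t 2.95 grip 0.004
travel mm [-1.6 -4.5 -0.9] turn [0.04 0.   0.02]
```

Run:
```python
from h import *
im=cv2.cvtColor(ctrl.get_image("side"),cv2.COLOR_RGB2BGR)[170:330,110:350]
cv2.imwrite("pics/s2.png",cv2.resize(im,None,fx=3,fy=3,interpolation=cv2.INTER_CUBIC))
```

```text
(no output)
```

View pics/s2.png

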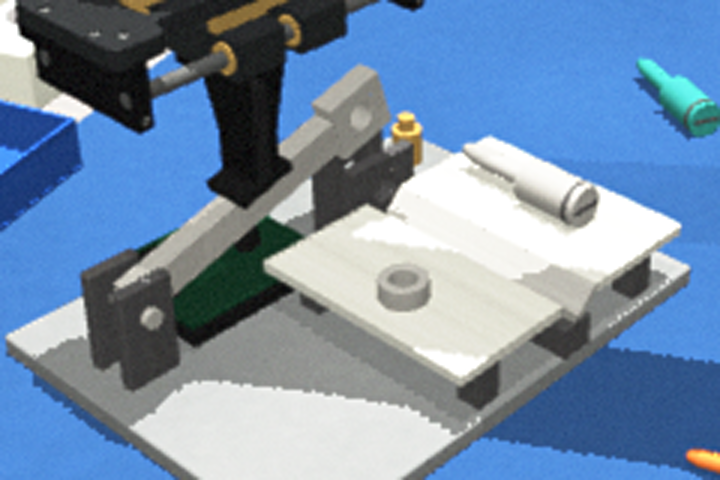

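Run:
```python
from h import *
st=ctrl.get_state();t=fork(st["position"])
c=lambda p:((p-[110,170])*3).round(0)
for k,f in [("tip",t-[0,0,14]),("tip-x",t-[9.5,15,14]),("tip-x+y",t-[9.5,-15,14]),("forkhole",[0,0,0]),("forktop-",[0,-23,18]),("forktop+",[0,23,18]),("hinge",[5,155,0]),("post",[53,-73,-8])]:print(k,c(proj("side",world(f))))
def onx(uv,x):
    o,d=ray("side",uv);n=F[:,0];return fork(o+d*(n@(world([x,0,0])-o))/(n@d))
print("lug hole",onx((110+360/3,170+115/3),9),onx((110+150/3,170+318/3),0))
for th in(.3,.4,.5):print(th,[c(proj("side",world([16+sx,155-s*np.cos(th)+16*np.sin(th),s*np.sin(th)+16*np.cos(th)]))) .tolist() for s,sx in((68,-14),(102,-14),(68,14),(102,14))])
```

```text
tip [250. 215.]
tip-x [285. 210.]
tip-x+y [240. 235.]
forkhole [379. 188.]
forktop- [408. 143.]
forktop+ [347. 176.]
hinge [138. 313.]
post [404. 119.]
lug hole [ 9.          3.63798898 43.0536234 ] [-3.46944695e-14  1.51969628e+02 -2.10662154e+00]
0.3 [[235.0, 201.0], [285.0, 158.0], [198.0, 181.0], [247.0, 139.0]]
0.4 [[228.0, 194.0], [276.0, 146.0], [191.0, 173.0], [238.0, 127.0]]
0.5 [[221.0, 188.0], [266.0, 136.0], [183.0, 167.0], [228.0, 116.0]]
```

The side crop shows the bar still raised by about 0.28 rad (lug hole at crop (360,115)). The fingers end near the pad at (250,200), but they feel no force. I'll look from the top as well, enlarged.

Run:
```python
from h import *
t=cv2.cvtColor(ctrl.get_image("top"),cv2.COLOR_RGB2BGR)[95:215,150:280]
s=cv2.imread("pics/s2.png")[90:340:1,60:420]
A=cv2.resize(t,(400,370),interpolation=cv2.INTER_CUBIC);B=cv2.resize(s,(400,278));B=cv2.copyMakeBorder(B,0,92,0,0,cv2.BORDER_CONSTANT)
cv2.imwrite("pics/ts3.png",np.hstack([A,B]))
```

```text
(no output)
```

View pics/ts3.png

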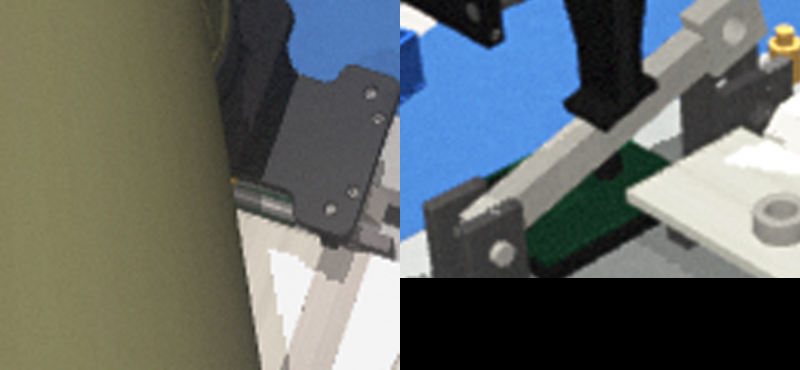

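Run:
```python
from h import *
c=lambda u,v:(u/3+130-.33,v/3+92-.33)
def tri(ut,us):
    o1,d1=ray("top",ut);o2,d2=ray("side",us)
    k=np.linalg.lstsq(np.c_[d1,-d2],o2-o1,rcond=None)[0];A=o1+d1*k[0];B=o2+d2*k[1];return fork((A+B)/2).round(1),(np.linalg.norm(A-B)*1e3).round(1)
print("pad",tri(c(217,126),(180,214)))
print("post",tri(c(560,200),(245,210)))
# hsv-based: black pad mask in the side view, its contour corners
s=cv2.imread("pics/side0.png");a=cv2.resize(s[155:255,130:250],None,fx=3,fy=3,interpolation=cv2.INTER_CUBIC)
t=cv2.imread("pics/top0.png")[110:160,155:265];b=cv2.resize(t,(396,180),interpolation=cv2.INTER_CUBIC)
b=cv2.copyMakeBorder(b,0,120,0,0,cv2.BORDER_CONSTANT);cv2.imwrite("pics/bar4.png",np.hstack([a,b]))
```

```text
pad (array([15.1, 99. , 71.5]), np.float64(4.6))
post (array([ 53.4, -74. ,  -9.1]), np.float64(0.9))
```

View pics/bar4.png

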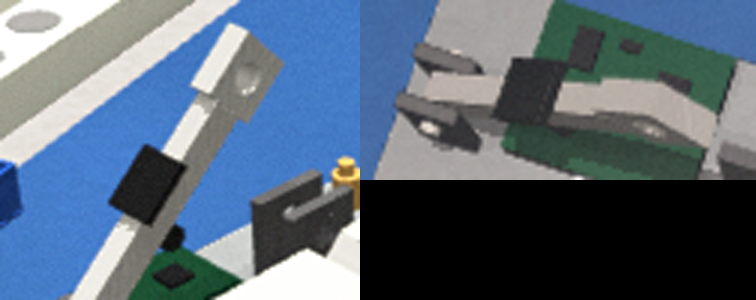

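Run:
```python
from h import *
st=ctrl.get_state();print(st["position"],st["qd"].round(3),st["ft_force"].round(2),st["time"],st["joint_positions"].round(3))
t=fork(st["position"]);im=cv2.cvtColor(ctrl.get_image("side"),cv2.COLOR_RGB2BGR)
P=lambda f:tuple(int(v) for v in (proj("side",world(f))-[130,160])*5)
im=cv2.resize(im[160:270,130:260],None,fx=5,fy=5,interpolation=cv2.INTER_CUBIC)
for z,col in((-14,(0,0,255)),(5,(0,255,0)),(56,(255,0,0))):
    q=[P(t+[sx,sy,z]) for sx,sy in((-9.5,-15),(9.5,-15),(9.5,15),(-9.5,15))]
    cv2.polylines(im,[np.array(q)],True,col,1)
for th,col in((.28,(0,255,255)),):
    q=[P([16+sx,155-s*np.cos(th)+16*np.sin(th),s*np.sin(th)+16*np.cos(th)]) for s,sx in((68,-14),(102,-14),(102,14),(68,14))]
    cv2.polylines(im,[np.array(q)],True,col,1)
cv2.imwrite("pics/s5.png",im)
```

```text
[0.65979024 0.15994736 0.07717345] [-0.002  0.001 -0.    -0.002  0.002  0.003 -0.001] [-0.88  0.02  0.53] 3.05 [-0.452  0.469  0.233  1.531 -0.115  1.155  1.043]
```

View pics/s5.png

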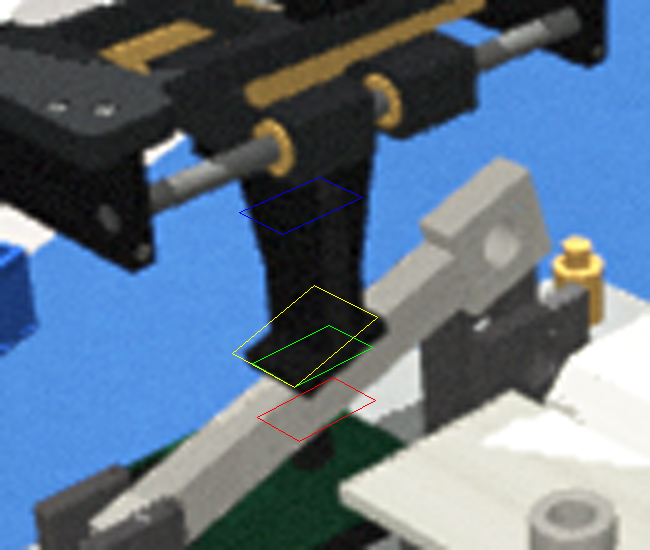

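The picture shows the pad at about 0.28 rad (5x crop (310,340)). By the measured pose the fingertips now stand inside or beside the bar with no force, so the fast push slipped past it. I'll lift straight up and see where the bar stays.

Emit:
{"name": "step_arm", "arguments": {
  "commands": [
    {"travel": [0,0,-0.012],"turn": [0,0,0]},
    {"travel": [0,0,-0.025],"turn": [0,0,0]},
    {"travel": [0,0,-0.037],"turn": [0,0,0]},
    {"travel": [0,0,-0.05],"turn": [0,0,0]},
    {"travel": [0,0,-0.05],"turn": [0,0,0]}
  ]
}}

```text
time: 3.6
position: [0.6617, 0.1597, 0.1307]
tool_rot: [0.517, 3.094, 0.004]
ft_force: [-0.2, 0.4, 1.0]
grip_width: 0.007
grip_force: 0.0
```

Run:
```python
from h import *
go([16,78,60])
t=fork(ctrl.get_state()["position"]);im=cv2.cvtColor(ctrl.get_image("side"),cv2.COLOR_RGB2BGR)
P=lambda f:tuple(int(v) for v in (proj("side",world(f))-[130,160])*5)
im=cv2.resize(im[160:270,130:260],None,fx=5,fy=5,interpolation=cv2.INTER_CUBIC)
q=[P(t+[sx,sy,-14]) for sx,sy in((-9.5,-15),(9.5,-15),(9.5,15),(-9.5,15))]
cv2.polylines(im,[np.array(q)],True,(0,0,255),1);cv2.imwrite("pics/s6.png",im)
```

```text
now [16.2 77.1 80.7] force [-0.3  0.3  1. ] t 3.6 grip 0.007
travel mm [ 0.2  0.8 20.7] turn [0.18 0.25 0.  ]
```

View pics/s6.png

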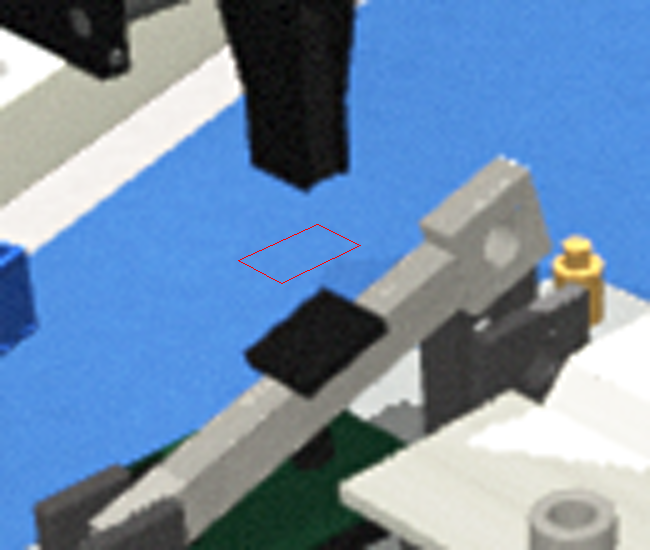

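The side picture (s6) shows the fingertip's lowest corner at (305,190), while the pose with the stated tip offset predicts (281,282). That puts the tip about 30 mm higher than I reckoned. I'll check the tool pose numerically against the wrist camera.

Run:
```python
from h import *
st=ctrl.get_state();im=ctrl.get_image("wrist").astype(int)
st2=ctrl.get_state();print(fork(st["position"]).round(1),fork(st2["position"]).round(1),np.degrees((Ro.from_rotvec(st["tool_rot"])).as_rotvec()).round(1))
m=((im.min(2)>185)&(im.max(2)-im.min(2)<30)).astype(np.uint8);cv2.imwrite("pics/w7.png",im[:,:,::-1].astype(np.uint8))
cs,_=cv2.findContours(m,0,2)
for c in sorted(cs,key=cv2.contourArea)[-5:]:print(cv2.contourArea(c),cv2.boundingRect(c),cv2.approxPolyDP(c,4,True)[:,0].tolist()[:12])
for f in([-135,13,-4],[-135,-13,-4],[-135,-85,-4],[-135,85,-4],[0,-85,-4],[0,85,-4],[-105-30,185,-38]):print(f,wproj(world(f),st).round(0))
```

```text
[15.4 76.7 79.2] [14.8 76.3 78. ] [2.970e+01 1.774e+02 1.000e-01]
69.0 (84, 0, 14, 18) [[84, 0], [97, 17]]
283.0 (536, 43, 24, 44) [[553, 43], [557, 53], [547, 55], [551, 71], [542, 65], [546, 51], [539, 60], [542, 65], [536, 63], [544, 86], [549, 75], [552, 79]]
348.0 (266, 24, 19, 82) [[266, 24], [281, 50], [278, 65], [279, 53], [283, 54], [283, 105], [284, 24]]
1152.5 (194, 109, 38, 68) [[194, 109], [196, 169], [231, 175]]
10944.0 (90, 32, 79, 158) [[149, 32], [91, 42], [97, 189], [168, 188], [164, 56]]
[-135, 13, -4] [197.  26.]
[-135, -13, -4] [167.  29.]
[-135, -85, -4] [93. 41.]
[-135, 85, -4] [287.  23.]
[0, -85, -4] [ 99. 189.]
[0, 85, -4] [286. 187.]
[-135, 185, -38] [392.  40.]
```

Run:
```python
from h import *
t=np.array([16,77,80])
for k,uv,dx,dy in(("near",(191,198),-9.5,8),("left",(180,193),9.5,8),("right",(199.6,194.4),-9.5,-8)):
    o,d=ray("side",uv);n=F[:,0];P=fork(o+d*(n@(world([t[0]+dx,0,0])-o))/(n@d));print(k,(P-t).round(1))
    n=F[:,1];P=fork(o+d*(n@(world([0,t[1]+dy,0])-o))/(n@d));print("  ",(P-t).round(1))
```

```text
near [-9.5  4.2 12.8]
   [-14.3   8.   16. ]
left [ 9.5  8.1 15.5]
   [ 9.7  8.  15.4]
right [ -9.5 -11.9  12.4]
   [-14.2  -8.   15.6]
```

Both the picture and the lost contact say the closed fingertips end about 14 mm above the reported TCP. I'll push further down, slowly.

Emit:
{"name": "step_arm", "arguments": {
  "commands": [
    {"travel": [0,0,0.035],"turn": [0,0,0]},
    {"travel": [0,0,0.047],"turn": [0,0,0]},
    {"travel": [0,0,0.054],"turn": [0,0,0]},
    {"travel": [0,0,0.06],"turn": [0,0,0]},
    {"travel": [0,0,0.065],"turn": [0,0,0]}
  ]
}}

```text
time: 4.2
position: [0.6604, 0.159, 0.0628]
tool_rot: [0.518, 3.098, 0.0]
ft_force: [-2.0, -1.9, 2.7]
grip_width: 0.004
grip_force: 1.4
```

```bash
python3 -c "
from h import *
go([16,74,2])"
```

```text
now [15.1 76.  12.8] force [-1.3 -2.5  2.7] t 4.2 grip 0.004
travel mm [-0.9 -2.  10.8] turn [ 0.01  0.05 -0.01]
```

Emit:
{"name": "step_arm", "arguments": {
  "commands": [
    {"travel": [0,-0.001,0.005],"turn": [0,0,0]},
    {"travel": [0,-0.002,0.009],"turn": [0,0,0]},
    {"travel": [0,-0.002,0.012],"turn": [0,0,0]},
    {"travel": [0,-0.002,0.014],"turn": [0,0,0]},
    {"travel": [0,-0.002,0.014],"turn": [0,0,0]}
  ]
}}

```text
time: 4.7
position: [0.6598, 0.1568, 0.0515]
tool_rot: [0.519, 3.097, 0.001]
ft_force: [-5.8, -3.8, 16.5]
grip_width: 0.009
grip_force: 7.9
```

```bash
python3 -c "
from h import *
go([16,74,0])"
```

```text
now [15.3 73.7  1.5] force [-4.3 -5.5 16.5] t 4.7 grip 0.009
travel mm [-0.7  0.3  1.5] turn [ 0.03  0.06 -0.03]
```

Emit:
{"name": "step_arm", "arguments": {
  "commands": [
    {"travel": [0,0,0.0015],"turn": [0,0,0]},
    {"travel": [0,0,0.0015],"turn": [0,0,0]},
    {"travel": [0,0,0.0015],"turn": [0,0,0]}
  ]
}}

```text
time: 5.0
position: [0.6598, 0.1568, 0.0514]
tool_rot: [0.519, 3.097, 0.001]
ft_force: [-8.6, -3.7, 21.7]
grip_width: 0.007
grip_force: 11.1
```

```bash
python3 -c "
from h import *
go([16,74,0])"
```

```text
now [15.3 73.7  1.4] force [-6.9 -6.3 21.7] t 5.0 grip 0.007
travel mm [-0.7  0.3  1.4] turn [ 0.05  0.06 -0.04]
```

At the stop: force rises to 22 N with no further motion. I'll lift, open partway and go above the pin.

Emit:
{"name": "step_arm", "arguments": {
  "commands": [
    {"travel": [0,0,-0.04],"turn": [0,0,0]},
    {"travel": [0.01,-0.01,-0.085],"turn": [0,0,0]},
    {"travel": [0.04,-0.05,-0.085],"turn": [0,0,0]},
    {"travel": [0.07,-0.09,-0.085],"turn": [0,0,0]},
    {"travel": [0.088,-0.122,-0.085],"turn": [0,0,0]}
  ],
  "gripper": 0.6
}}

```text
time: 5.5
position: [0.534, 0.0701, 0.1316]
tool_rot: [-0.517, -3.098, -0.001]
ft_force: [1.2, -0.4, 0.9]
grip_width: 0.376
grip_force: 0.0
```

Emit:
{"name": "step_arm", "arguments": {
  "commands": [
    {"travel": [0,0,0],"turn": [0,0,0]},
    {"travel": [0,0,0],"turn": [0,0,0]},
    {"travel": [0,0,0],"turn": [0,0,0]}
  ]
}}

```text
time: 5.8
position: [0.5372, 0.0721, 0.1319]
tool_rot: [0.516, 3.098, 0.002]
ft_force: [-0.2, 0.7, 0.9]
grip_width: 0.577
grip_force: 0.0
```

Run:
```python
from h import *
go([-72,-48,60])
t=fork(ctrl.get_state()["position"]);im=cv2.cvtColor(ctrl.get_image("side"),cv2.COLOR_RGB2BGR)
P=lambda f:tuple(int(v) for v in (proj("side",world(f))-[140,130])*4)
im=cv2.resize(im[130:280,140:340],None,fx=4,fy=4,interpolation=cv2.INTER_CUBIC)
for z,c in((-14,(0,0,255)),(14,(0,255,0))):
    q=[P(t+[sx,sy,z]) for sx,sy in((-9.5,-26),(9.5,-26),(9.5,26),(-9.5,26))];cv2.polylines(im,[np.array(q)],True,c,1)
for f in([-99,-47.9,8],[-14,-50,8],[0,0,0],[9,0,0],[0,-23,18]):cv2.circle(im,P(f),3,(255,0,255),1)
cv2.imwrite("pics/s8.png",im)
```

```text
now [-73.  -46.2  81.9] force [-0.4  0.6  0.9] t 5.8 grip 0.577
travel mm [-1.  -1.8 21.9] turn [0.07 0.05 0.08]
```

View pics/s8.png

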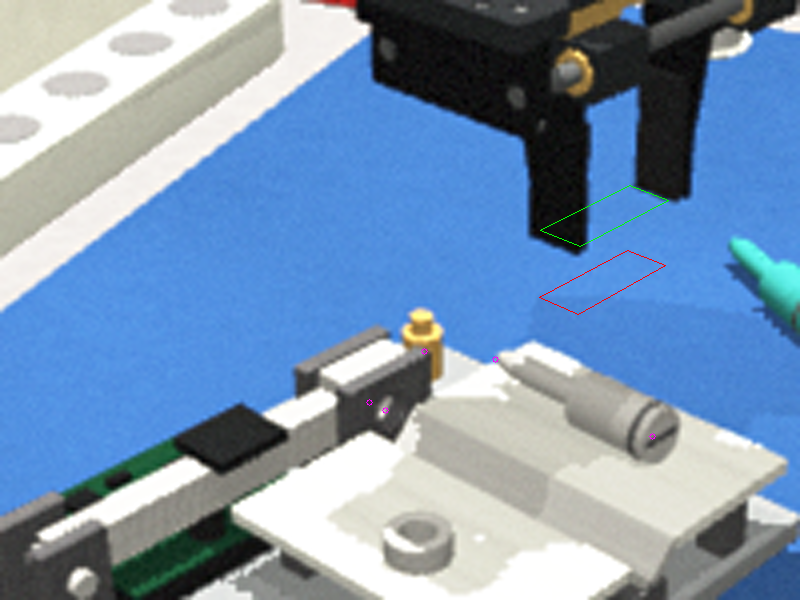

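s8 shows the bar down in the fork (lug at (375,400)), the pin's head rear at (655,432), and the open fingertips on the +14 mm outline. I'll lower onto the pin's head.

Emit:
{"name": "step_arm", "arguments": {
  "commands": [
    {"travel": [-0.001,-0.002,0.04],"turn": [0,0,0]},
    {"travel": [-0.001,-0.002,0.07],"turn": [0,0,0]},
    {"travel": [-0.001,-0.002,0.085],"turn": [0,0,0]},
    {"travel": [-0.001,-0.002,0.093],"turn": [0,0,0]},
    {"travel": [-0.001,-0.002,0.093],"turn": [0,0,0]}
  ]
}}

```text
time: 6.35
position: [0.5364, 0.069, 0.0375]
tool_rot: [-0.516, -3.097, 0.002]
ft_force: [0.9, -0.3, -0.5]
grip_width: 0.601
grip_force: 0.0
```

```bash
python3 -c "
from h import *
go([-72,-48,-11])"
```

```text
now [-72.8 -49.4 -12.5] force [ 0.9 -0.  -0.5] t 6.35 grip 0.601
travel mm [-0.8  1.4 -1.5] turn [-0.07 -0.09  0.06]
```

Clear of contact. Closing.

Emit:
{"name": "step_arm", "arguments": {
  "commands": [
    {"travel": [0,0.001,-0.001],"turn": [0,0,0]},
    {"travel": [0,0.001,-0.001],"turn": [0,0,0]},
    {"travel": [0,0.001,-0.001],"turn": [0,0,0]},
    {"travel": [0,0.001,-0.001],"turn": [0,0,0]},
    {"travel": [0,0.001,-0.001],"turn": [0,0,0]}
  ],
  "gripper": 0,
  "force": 20
}}

```text
time: 6.85
position: [0.5373, 0.0694, 0.0402]
tool_rot: [0.518, 3.098, 0.001]
ft_force: [-1.2, 0.0, 1.5]
grip_width: 0.27
grip_force: 20.0
```

Emit:
{"name": "step_arm", "arguments": {
  "commands": [
    {"travel": [0,0,0],"turn": [0,0,0]},
    {"travel": [0,0,-0.004],"turn": [0,0,0]},
    {"travel": [0,0,-0.01],"turn": [0,0,0]},
    {"travel": [0,0,-0.014],"turn": [0,0,0]},
    {"travel": [0,0,-0.014],"turn": [0,0,0]}
  ]
}}

```text
time: 7.35
position: [0.5374, 0.0695, 0.0545]
tool_rot: [0.518, 3.097, 0.001]
ft_force: [0.7, -0.2, -2.0]
grip_width: 0.268
grip_force: 20.0
```

Run:
```python
from h import *
go([-72,0,0])
im=ctrl.get_image("top");cv2.imwrite("pics/t9.png",im[:,:,::-1])
```

```text
now [-72.  -48.6   4.5] force [ 0.7  0.  -2. ] t 7.35 grip 0.268
travel mm [ 0.  48.6  4.5] turn [0.05 0.06 0.  ]
```

Gripped: opening 23 mm (head is 24) and about 2 N of weight. I'll carry it over the V and lower.

Emit:
{"name": "step_arm", "arguments": {
  "commands": [
    {"travel": [0,0.02,0],"turn": [0,0,0]},
    {"travel": [0,0.04,0],"turn": [0,0,0]},
    {"travel": [0,0.0486,0],"turn": [0,0,0]},
    {"travel": [0,0.0486,0],"turn": [0,0,0]},
    {"travel": [0,0.0486,0.008],"turn": [0,0,0]}
  ]
}}

```text
time: 7.9
position: [0.5535, 0.1152, 0.0462]
tool_rot: [0.517, 3.097, 0.0]
ft_force: [0.7, -0.3, -1.8]
grip_width: 0.267
grip_force: 20.0
```

Run:
```python
from h import *
go([-72,0,-15])
```

```text
now [-71.6  -0.2  -3.8] force [ 0.7 -0.1 -1.8] t 7.9 grip 0.267
travel mm [ 0.4  0.2 11.2] turn [0.02 0.09 0.03]
```

Emit:
{"name": "step_arm", "arguments": {
  "commands": [
    {"travel": [0,0,0.005],"turn": [0,0,0]},
    {"travel": [0,0,0.009],"turn": [0,0,0]},
    {"travel": [0,0,0.012],"turn": [0,0,0]},
    {"travel": [0,0,0.013],"turn": [0,0,0]},
    {"travel": [0,0,0.013],"turn": [0,0,0]}
  ]
}}

```text
time: 8.4
position: [0.5526, 0.1147, 0.0327]
tool_rot: [-0.519, -3.098, 0.001]
ft_force: [-0.7, -2.0, -0.2]
grip_width: 0.269
grip_force: 20.0
```

Run:
```python
from h import *
go([-72,0,-17])
```

```text
now [-72.3  -1.  -17.3] force [-0.  -2.1 -0.2] t 8.4 grip 0.269
travel mm [-0.3  1.  -0.3] turn [-0.04 -0.01 -0.03]
```

Touching the V. I'll release and lift.

Emit:
{"name": "step_arm", "arguments": {
  "commands": [
    {"travel": [0,-0.001,0],"turn": [0,0,0]},
    {"travel": [0,-0.001,0],"turn": [0,0,0]},
    {"travel": [0,-0.001,0],"turn": [0,0,0]},
    {"travel": [0,-0.001,-0.015],"turn": [0,0,0]},
    {"travel": [0,-0.001,-0.05],"turn": [0,0,0]}
  ],
  "gripper": 0.45
}}

```text
time: 8.9
position: [0.5501, 0.1141, 0.0814]
tool_rot: [-0.517, -3.094, 0.004]
ft_force: [0.8, 0.4, 0.3]
grip_width: 0.443
grip_force: 0.0
```

Emit:
{"name": "step_arm", "arguments": {
  "commands": [
    {"travel": [0.03,0,0],"turn": [0,0,0]},
    {"travel": [0.06,0,0],"turn": [0,0,0]},
    {"travel": [0.06,0,0],"turn": [0,0,0]}
  ],
  "gripper": 0
}}

```text
time: 9.2
position: [0.4929, 0.1361, 0.0839]
tool_rot: [-0.513, -3.098, -0.003]
ft_force: [0.1, -0.3, -0.6]
grip_width: 0.258
grip_force: 0.0
```

Run:
```python
from h import *
go([-125,0,-15])
st=ctrl.get_state();w=ctrl.get_image("wrist");cv2.imwrite("pics/w10.png",w[:,:,::-1])
for f in([-135,0,-4],[-135,13,-4],[-135,-13,-4],[-99,0,0],[-59,0,0],[-14,0,0]):print(f,wproj(world(f),st).round(0))
im=ctrl.get_image("side");cv2.imwrite("pics/side10.png",im[:,:,::-1])
for f in([-99,0,0],[-59,0,0],[-14,0,0]):print(f,proj("side",world(f)).round(0))
```

```text
now [-1.358e+02 -1.000e-01  3.390e+01] force [ 0.2 -0.2 -0.6] t 9.2 grip 0.258
travel mm [-10.9  -0.   48.9] turn [ 0.08 -0.09  0.2 ]
[-135, 0, -4] [276. 224.]
[-135, 13, -4] [295. 224.]
[-135, -13, -4] [258. 224.]
[-99, 0, 0] [276. 273.]
[-59, 0, 0] [276. 317.]
[-14, 0, 0] [276. 359.]
[-99, 0, 0] [283. 256.]
[-59, 0, 0] [263. 246.]
[-14, 0, 0] [243. 236.]
```

No views are left, so I go by numbers and force from here. I'll lower behind the pin with the fingers shut.

Emit:
{"name": "step_arm", "arguments": {
  "commands": [
    {"travel": [0,0,0.01],"turn": [0,0,0]},
    {"travel": [0,0,0.03],"turn": [0,0,0]},
    {"travel": [0,0,0.045],"turn": [0,0,0]},
    {"travel": [0,0,0.051],"turn": [0,0,0]},
    {"travel": [0,0,0.051],"turn": [0,0,0]}
  ]
}}

```text
time: 9.8
position: [0.4954, 0.1332, 0.0305]
tool_rot: [-0.519, -3.097, 0.002]
ft_force: [0.1, -0.4, -0.1]
grip_width: 0.002
grip_force: 0.0
```

Run:
```python
from h import *
go([-110,0,-18])
```

```text
now [-132.5   -2.1  -19.5] force [ 0.2 -0.3 -0.1] t 9.8 grip 0.002
travel mm [-22.5   2.1  -1.5] turn [-0.1  -0.08 -0.05]
```

Emit:
{"name": "step_arm", "arguments": {
  "commands": [
    {"travel": [-0.01,0.001,-0.001],"turn": [0,0,0]},
    {"travel": [-0.02,0.001,-0.001],"turn": [0,0,0]},
    {"travel": [-0.025,0.001,-0.001],"turn": [0,0,0]},
    {"travel": [-0.03,0.001,-0.001],"turn": [0,0,0]},
    {"travel": [-0.035,0.001,-0.001],"turn": [0,0,0]}
  ]
}}

```text
time: 10.3
position: [0.5295, 0.1234, 0.0329]
tool_rot: [0.518, 3.099, 0.0]
ft_force: [-0.8, -0.9, -0.2]
grip_width: 0.004
grip_force: 0.3
```

Run:
```python
from h import *
go([-50,0,-18])
```

```text
now [-97.   -0.2 -17.1] force [-0.5 -1.2 -0.2] t 10.3 grip 0.004
travel mm [-47.    0.2   0.9] turn [ 0.01 -0.   -0.  ]
```

Emit:
{"name": "step_arm", "arguments": {
  "commands": [
    {"travel": [-0.005,0,0],"turn": [0,0,0]},
    {"travel": [-0.01,0,0],"turn": [0,0,0]},
    {"travel": [-0.015,0,0],"turn": [0,0,0]},
    {"travel": [-0.02,0,0],"turn": [0,0,0]},
    {"travel": [-0.025,0,0],"turn": [0,0,0]}
  ]
}}

```text
time: 10.8
position: [0.5531, 0.1152, 0.0327]
tool_rot: [-0.518, -3.099, 0.0]
ft_force: [-0.4, -0.3, -0.3]
grip_width: 0.009
grip_force: 0.3
```

Run:
```python
from h import *
go([-50,0,-18])
im=ctrl.get_image("side");cv2.imwrite("pics/side11.png",im[:,:,::-1])
```

```text
now [-72.1  -0.3 -17.3] force [-0.3 -0.4 -0.3] t 10.8 grip 0.009
travel mm [-22.1   0.3   0.7] turn [-0.   -0.    0.01]
```

Light friction and no jam. Now slowly to the end.

Emit:
{"name": "step_arm", "arguments": {
  "commands": [
    {"travel": [-0.005,0,0],"turn": [0,0,0]},
    {"travel": [-0.01,0,0],"turn": [0,0,0]},
    {"travel": [-0.014,0,0],"turn": [0,0,0]},
    {"travel": [-0.017,0,0],"turn": [0,0,0]},
    {"travel": [-0.019,0,0],"turn": [0,0,0]}
  ]
}}

```text
time: 11.35
position: [0.571, 0.1091, 0.0327]
tool_rot: [0.518, 3.098, 0.0]
ft_force: [-0.1, 0.0, -0.4]
grip_width: 0.002
grip_force: 0.3
```

Run:
```python
from h import *
go([-50,0,-18])
```

```text
now [-53.1  -0.3 -17.3] force [-0.1 -0.  -0.4] t 11.35 grip 0.002
travel mm [-3.1  0.3  0.7] turn [ 0.    0.   -0.01]
```

Emit:
{"name": "step_arm", "arguments": {
  "commands": [
    {"travel": [-0.002,0,0],"turn": [0,0,0]},
    {"travel": [-0.004,0,0],"turn": [0,0,0]},
    {"travel": [-0.006,0,0],"turn": [0,0,0]},
    {"travel": [-0.006,0,0],"turn": [0,0,0]}
  ]
}}

```text
time: 11.75
position: [0.5739, 0.1081, 0.0322]
tool_rot: [-0.516, -3.094, 0.0]
ft_force: [-6.5, 0.6, 2.8]
grip_width: 0.005
grip_force: 3.1
```

Run:
```python
from h import *
go([-50,0,-18])
```

```text
now [-50.   -0.2 -17.8] force [-6.3 -1.6  2.8] t 11.75 grip 0.005
travel mm [-0.   0.2  0.2] turn [-0.06 -0.3   0.04]
```

Emit:
{"name": "step_arm", "arguments": {
  "commands": [
    {"travel": [-0.003,0,0],"turn": [0,0,0]},
    {"travel": [-0.005,0,0],"turn": [0,0,0]},
    {"travel": [-0.005,0,0],"turn": [0,0,0]}
  ]
}}

```text
time: 12.05
position: [0.574, 0.1084, 0.0312]
tool_rot: [-0.513, -3.084, 0.001]
ft_force: [-16.1, 3.6, 8.2]
grip_width: 0.008
grip_force: 8.0
```

Run:
```python
from h import *
go([-50,0,-18])
```

```text
now [-50.1   0.  -18.8] force [-16.4  -1.8   8.2] t 12.05 grip 0.008
travel mm [-0.1 -0.  -0.8] turn [-0.16 -0.83  0.12]
```

Solid stop at 16 N. I'll back off, lift and move away, then check numerically.

Emit:
{"name": "step_arm", "arguments": {
  "commands": [
    {"travel": [0.015,0,-0.002],"turn": [0,0,0]},
    {"travel": [0.045,0,-0.005],"turn": [0,0,0]},
    {"travel": [0.06,0,-0.05],"turn": [0,0,0]},
    {"travel": [0.06,0.04,-0.08],"turn": [0,0,0]},
    {"travel": [0.06,0.09,-0.08],"turn": [0,0,0]}
  ]
}}

```text
time: 12.55
position: [0.5579, 0.21, 0.1191]
tool_rot: [0.524, 3.088, 0.009]
ft_force: [1.6, 0.4, 0.5]
grip_width: 0.005
grip_force: 0.0
```

Emit:
{"name": "step_arm", "arguments": {
  "commands": [
    {"travel": [0.02,0.045,0],"turn": [0,0,0]},
    {"travel": [0.04,0.09,0],"turn": [0,0,0]},
    {"travel": [0.06,0.14,0],"turn": [0,0,0]},
    {"travel": [0.08,0.19,0],"turn": [0,0,0]},
    {"travel": [0.1,0.23,0],"turn": [0,0,0]}
  ]
}}

```text
time: 13.05
position: [0.5348, 0.4598, 0.113]
tool_rot: [0.519, 3.097, 0.001]
ft_force: [0.5, -0.4, 0.4]
grip_width: 0.005
grip_force: 0.0
```

Run:
```python
from h import *
go([-50,0,-18])
def edges(n,path=None):
    im=ctrl.get_image(n);cv2.imwrite(f"pics/{n}12.png",im[:,:,::-1]);g=im.astype(np.uint8)
    for y,z in((0,12),):
        xs=np.arange(-75,12,3);p=np.array([proj(n,world([x,y,z])) for x in xs],np.float32)
        print(n);print([(int(x),int(cv2.getRectSubPix(g,(1,1),tuple(map(float,q))).mean())) for x,q in zip(xs,p)])
edges("top");edges("side")
# nose beyond second cheek: nose at x=46 ; intensity vs initial image
for n in("top","side"):
    a=cv2.imread(f"pics/{n}0.png");b=cv2.imread(f"pics/{n}12.png")
    for x in(34,38,42,45,50,55):
        q=tuple(map(float,proj(n,world([x,0,3]))));print(n,x,[cv2.getRectSubPix(i,(1,1),q).ravel().tolist() for i in(a,b)])
    k=[tuple(map(float,proj(n,world(f)))) for f in([-74.2,59.5+10,8],[53.5,-73.7,-8])]
    print("bystanders diff",[cv2.absdiff(cv2.getRectSubPix(a,(13,13),q),cv2.getRectSubPix(b,(13,13),q)).mean().round(1) for q in k])
```

```text
now [-201.5  319.6   63. ] force [ 0.6 -0.2  0.4] t 13.05 grip 0.005
travel mm [-151.5 -319.6   80.8] turn [ 0.07  0.08 -0.03]
top
[(-75, 180), (-72, 181), (-69, 181), (-66, 181), (-63, 182), (-60, 180), (-57, 182), (-54, 182), (-51, 181), (-48, 182), (-45, 161), (-42, 106), (-39, 218), (-36, 141), (-33, 177), (-30, 225), (-27, 224), (-24, 224), (-21, 225), (-18, 223), (-15, 225), (-12, 223), (-9, 222), (-6, 224), (-3, 221), (0, 140), (3, 121), (6, 124), (9, 123)]
side
[(-75, 255), (-72, 255), (-69, 255), (-66, 255), (-63, 255), (-60, 255), (-57, 255), (-54, 255), (-51, 154), (-48, 133), (-45, 131), (-42, 169), (-39, 252), (-36, 185), (-33, 236), (-30, 252), (-27, 251), (-24, 251), (-21, 252), (-18, 252), (-15, 252), (-12, 252), (-9, 252), (-6, 253), (-3, 255), (0, 141), (3, 52), (6, 84), (9, 138)]
top 34 [[122, 122, 129], [135, 137, 144]]
top 38 [[160, 161, 165], [200, 208, 217]]
top 42 [[160, 162, 166], [192, 200, 210]]
top 45 [[172, 174, 178], [185, 191, 201]]
top 50 [[173, 174, 178], [173, 175, 177]]
top 55 [[170, 171, 176], [170, 172, 175]]
bystanders diff [np.float64(1.0), np.float64(1.0)]
side 34 [[49, 51, 50], [200, 208, 211]]
side 38 [[51, 51, 53], [183, 189, 194]]
side 42 [[76, 77, 77], [97, 98, 100]]
side 45 [[114, 117, 120], [146, 148, 151]]
side 50 [[148, 121, 105], [175, 147, 129]]
side 55 [[200, 124, 68], [225, 144, 81]]
bystanders diff [np.float64(129.6), np.float64(18.5)]
```

The head spans x from -40 to 0 flush with the cheek, the nose shows behind the fork out to about 46, and the top view shows ring and post unchanged.

```bash
python3 -c "
from bench import ctrl
print(ctrl.close_job())"
```

```text
the job is handed in; nothing more can be done
None
```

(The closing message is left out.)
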